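Find the flywheel's heavy side on the balancing stand and hold it down

ROBOT

A 6-joint arm with a two-finger parallel gripper is mounted at the origin on the work surface. World frame = base frame: x ahead of the robot, y to its left, z up, the work surface at z = 0. Lengths are in m, angles in rad, forces in N, time in s.
With the tool pointing down it reaches from about 0.375 to 0.825 m from the base axis. Payload 5.5 kg.
Tool frame: the origin (TCP) lies midway between the tips of the shut fingers; the grasp point (between the pads) lies 19 mm behind it; z points along the fingers, y is the line along which they close (so a half turn about z gives the same grasp; the last joint's range is limited). The gripper opens to 85 mm and grips with 20 to 120 N. Pads are 22 mm wide; open, the fingers measure 114 mm over their backs; the gripper's body (76 mm by 85 mm) begins 54 mm behind the grasp point. The pads swing forward as they close: fully open they stand 13 mm farther back than shut.
Start: joints at [-1.135, 0.314, -0.047, 1.21, 0, 1.571], TCP at [0.253, -0.544, 0.197] pointing down, gripper open.
Joint ranges: [-2.67, 2.67], [-0.69, 1.73], [-1.03, 1.25], [-2.08, 2.16], [-1.42, 1.45], [-3.14, 3.14]. Speed limits (rad/s): [2.39, 2.39, 3.01, 3.14, 3.14, 3.14].

INTERFACE

Orientations are given as a unit quaternion [w, x, y, z].
In Python, from rig import telemetry, cams, job gives the robot as it stands.
- The arm moves only by the shell command python3 -m handwheel 'ROWS' [OPENING] [FORCE]. ROWS is JSON, a list of rows, each an object with "delta_pos": the shift along the tool's x, y, z in units of 25 mm (1.0 is 25 mm), a list of three; "twist": the turn about the tool's z in units of 5 degrees (1.0 is 5 degrees). In form: [{"delta_pos": [x, y, z], "twist": twist}, ...]. A call has 1 to 12 rows; each row shifts and turns the commanded pose from where the row before left it, along the tool's axes as they then stand; what a row does not reach is not made up. A row lasts 1/12 s, in which the tool goes at most 41.7 mm and 7.16 degrees, less where a joint would pass 70% of its speed; a pose out of reach is approached as far as the arm can. A call is refused whole if a number of a shift passes 1 or a number of a turn 1, either way. A call with a gripper value outside its range is refused whole. OPENING is the opening, from 0 (shut) to 1 (fully open), set as the call begins (- or left out, the last holds). The fingers move at their own pace and stop on an object; FORCE is the grip in N (left out, the last holds). Time passes only in rows, so rows that do not move let the fingers close. It gives the time, the measured TCP pose, the force, the opening and the grip force at its end, in the units of the state.
- telemetry.state(): the state, without advancing time (a new reading comes with each control period).
- cams.grab_frame(name): name is "scene" or "top" or "wrist"; returns the picture (384x512x3 uint8, red, green, blue); there is no depth.
- cams.calibration(name): a dict with "mtx" (3x3 intrinsics, pixels), "rvec" (rotation vector, rad) and "tvec" (3), from world to camera coordinates, as OpenCV has them. Camera axes: x right, y down, z forward; pixel columns grow to the right and rows downward; lengths in m; the calibration is good to about 2 mm. A picture is of the moment at which its call begins: read the wrist's pose just before it. calibration takes no time and is no camera call; for the wrist camera it gives the pose at the moment of the call.
- job.job_done(): hands the job in; it is judged then, once.
The state is a dict: "clock": time; "joint_pos": joint angles; "qvel": joint speeds; "joint_efforts": joint torques, N m; "tcp_pos": TCP position; "orientation": TCP orientation; "ft_force": force on the tool from outside, world axes, zero at the start; "moment": the same for the moment, N m; "width": opening from 0.0 (shut) to 1.0 (fully open); "gripper_force": force on a finger pad.
Only numpy, scipy, OpenCV 4.12 (cv2) and the standard library are available. Lean on these libraries where they do the work, as an engineer would, in place of code of your own. Each camera call takes 0.05 s, during which the arm holds its last target. There are 200 camera calls.

TASK

The flywheel on the sloping balancing stand has a hidden heavy spot. Take it by the bar on its hub, turn it this way and that to feel which side is heavy, then turn it until the heavy side is at the lowest point of the slope (to within about 20 degrees), so that the light side can be marked at the top. Finish while still gripping the bar and holding the wheel still there, without letting go; leave the other things on the bench where they are.

Things in the scene. Friction and masses are not known exactly. Their poses are not given: they have to be found in the camera images.
- stand: the fixed balancing stand: dark steel foot 170 (x) x 150 (y) x 12 mm with a short column. Origin at the centre of the underside, z up; its -x side is the low side, to which the wheel's face slopes and looks (roughly towards the robot).
- spindle: the stand's fixed bearing housing (grey, 48 mm across) behind the wheel; does not turn. Origin on the spindle axis, 2 mm behind the wheel's back face, 105 mm above the table. z is the spindle axis, out of the wheel's face, up and towards the stand's low side, 30 degrees from vertical; -x points straight down the slope, y is level.
- wheel: the closed aluminium flywheel, 140 mm diameter, 22 mm thick; its face is plain but for the grip and a small stud (8 mm across, 6 mm high) 58 mm from the axis on the wheel's +x side. Origin on the axis at the back face; z is the spindle axis, out of the face; x and y turn with the wheel.
- wheel_grip (a point): where to grip: on the spindle axis, 52 mm from the wheel's back face, in a steel bar 44 mm long (along wheel x), 14 mm wide (wheel y), 28 mm high, whose top is 8 mm further out; it stands on a boss 26 mm across, 10 mm high on the face. Axes as the wheel's.
- wheel_centre (a point): middle of the wheel's thickness, on the axis, 11 mm from the back face; axes as the wheel's. Inside, 45 mm from it, a hidden slug of 0.32 to 0.45 kg is fixed in the wheel at an angle that differs every time and has nothing to do with the stud; at the start it is at least 0.5 rad from the lowest point. Level with the axis it makes 0.07 to 0.1 N m about the spindle; lowest or highest, none.
- wheel_turn (a joint): turn of the wheel about spindle z, rad, counter-clockwise positive looking at its face; at 0 the stud points straight up the slope. No stops. The bearing drags with about 0.14 N m either way, more than the slug's moment: the wheel stays where it is left, and the heavy side shows only in how hard it is to turn each way.
- oil_bottle: plastic oil bottle, 54 mm across, 130 mm tall, standing; origin at the centre of its underside, z up; not needed, leave it
- key_block: wooden block 100 x 60 x 32 mm with five hex keys standing in it (up to 78 mm high); origin at the centre of its underside; not needed, leave it
- t_key: T-handled hex key lying flat, about 115 x 80 mm, 12 mm high; origin at table level under its shank; not needed, leave it
- drill_chuck: steel drill chuck, 42 mm across, 54 mm tall, standing; origin at the centre of its underside; not needed, leave it
- spare_pulley: aluminium ring 68 mm across, 16 mm thick, lying flat; origin at the centre of its underside; not needed, leave it
- parallels: a pair of steel bars side by side, 100 x 26 x 22 mm; origin at the centre of the underside; not needed, leave it
Not all that is in view belongs to the job. Of the things that look like the stand, the largest one is meant.

How it is judged:
By the outcome, as a careful person would: the job done as asked, in the order asked, and still so for the second after the job is handed in, while the arm keeps its last pose, push and grip.
It also fails if it takes over 64 s, if anything falls off the work surface, if the arm or the gripper's body presses on something with over 40 N, if the wrist force passes 120 N, or if a joint passes its speed limit or range.

## Working session

There is one attempt and no reset: what is moved stays moved. The work goes in short steps, Python scripts to look and compute and a shell command to move; the robot and the scene stay as the last step left them, time stands still between calls to the robot, and variables do not carry over. Pictures are saved under pics/ and viewed, at most 10 in all, crops included, and the job is handed in when it is done.

```bash
ls; mkdir -p pics
python3 - <<'E'
from rig import telemetry, cams, job
import cv2
print(telemetry.state())
for n in ("scene","top"):
    cv2.imwrite(f"pics/{n}0.png",cams.grab_frame(n)[:,:,::-1])
    c=cams.calibration(n);print(n,c)
E
```

```text
pics
{'clock': 0.0, 'joint_pos': array([-1.13500198e+00,  3.14223981e-01, -4.80928122e-02,  1.21018504e+00,
        1.47379483e-05,  1.57080062e+00]), 'qvel': array([ 6.13089986e-04, -5.57179755e-04,  5.17635716e-05,  3.89289903e-04,
       -2.90907362e-04,  2.03169279e-03]), 'joint_efforts': array([-1.00263421e-04, -5.39596081e+01,  3.39744651e+01,  1.94955280e-02,
        4.59034231e-05,  8.19710550e-06]), 'tcp_pos': array([ 0.25301371, -0.54333987,  0.19612981]), 'orientation': array([-8.34179943e-04,  9.76354301e-01,  2.16174816e-01, -1.77152284e-04]), 'ft_force': array([-0.2836425 , -0.07246363, -0.78517071]), 'moment': array([-0.00977627, -0.05190165,  0.03073959]), 'gripper_force': 0.0, 'width': 0.9981973401513891}
scene {'mtx': array([[441.86888515,   0.        , 257.0626571 ],
       [  0.        , 441.86888515, 188.74897331],
       [  0.        ,   0.        ,   1.        ]]), 'rvec': array([ 1.86838568,  1.86088746, -0.62221589]), 'tvec': array([-0.00730482, -0.33926543,  1.46805677])}
top {'mtx': array([[354.61051249,   0.        , 254.99692646],
       [  0.        , 354.61051249, 189.46770173],
       [  0.        ,   0.        ,   1.        ]]), 'rvec': array([ 2.17182001, -2.19575266,  0.12514681]), 'tvec': array([-0.010508  ,  0.52259072,  1.04382785])}
```

View pics/scene0.png

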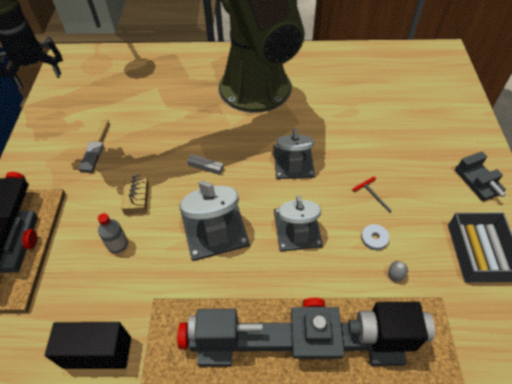

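View pics/top0.png

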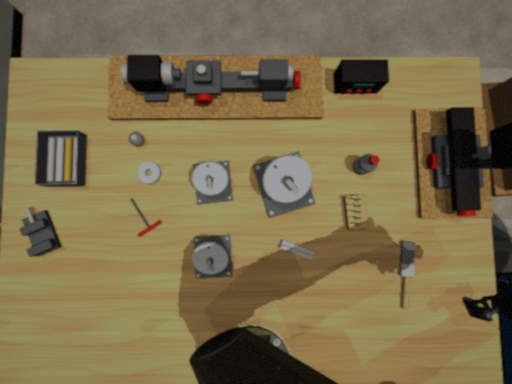

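The scene view looks back at the robot, and the largest stand is at scene px (212,220) and top px (286,183). The parallels are at top (296,249), in front of it on the robot side. I'll zoom in on both views.

Run:
```python
import cv2,numpy as np
a=cv2.imread("pics/top0.png")[140:230,240:330];b=cv2.imread("pics/scene0.png")[170:265,165:260]
f=lambda i:cv2.resize(i,(400,400),interpolation=cv2.INTER_CUBIC)
cv2.imwrite("pics/c1.png",np.hstack([f(a),f(b)]))
```

```text
(no output)
```

View pics/c1.png

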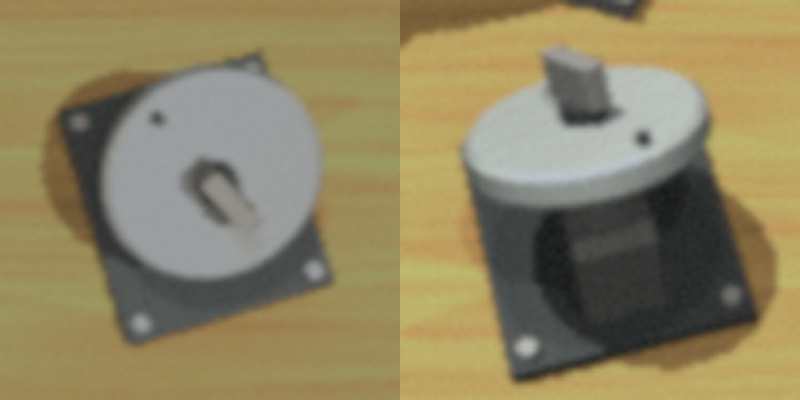

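The bar's top is at crop-left (230,200), the stud at (157,118), the wheel disc centre at about (212,173), and the foot corners at (62,112), (262,55), (332,280), (132,345). The wheel slopes down towards the image bottom, i.e. towards the robot. Next I compute the poses.

```bash
cat > geo.py <<'E'
import numpy as np,cv2
from rig import cams
def ray(n,px,cal=None):
    c=cal or cams.calibration(n);R,_=cv2.Rodrigues(c["rvec"])
    d=np.array([*cv2.undistortPoints(np.array([[px]],float),c["mtx"],None)[0,0],1.])
    return -R.T@np.ravel(c["tvec"]),R.T@d
def onplane(n,px,p0,nrm,cal=None):
    o,d=ray(n,px,cal);return o+d*(nrm@(p0-o))/(nrm@d)
def atz(n,px,z,cal=None): return onplane(n,px,np.array([0,0,z]),np.array([0,0,1.]),cal)
def tri(pa,pb):
    A=0;b=0
    for n,p in (("top",pa),("scene",pb)):
        o,d=ray(n,p);d=d/np.linalg.norm(d);P=np.eye(3)-np.outer(d,d);A=A+P;b=b+P@o
    return np.linalg.solve(A,b)
E
python3 - <<'E'
from geo import *
T=lambda x,y:(240+(x+.5)*90/400-.5,140+(y+.5)*90/400-.5)
S=lambda x,y:(165+(x-400+.5)*95/400-.5,170+(y+.5)*95/400-.5)
A,B,C,D=[atz("top",T(*p),.012) for p in((62,112),(262,55),(332,280),(132,345))]
print([np.linalg.norm(v) for v in (B-A,C-B,D-C,A-D)],(A+B+C+D)/4)
ux=(A+B-C-D);uy=(A+D-B-C)
print("yaw",np.arctan2(ux[1],ux[0]),np.arctan2(-uy[0],uy[1]))
yaw=np.arctan2(ux[1],ux[0]); X=np.array([np.cos(yaw),np.sin(yaw),0]);Z=np.array([0,0,1.])
n=-X*.5+Z*.866025; Xs=X*.866025+Z*.5; Y=np.cross(Z,X)
# wheel disc contour
img=cv2.imread("pics/top0.png");hsv=cv2.cvtColor(img,cv2.COLOR_BGR2HSV)
m=((hsv[...,1]<45)&(hsv[...,2]>105)).astype(np.uint8);m[:140]=0;m[230:]=0;m[:,:240]=0;m[:,330:]=0
m=cv2.morphologyEx(m,cv2.MORPH_OPEN,np.ones((3,3)))
cs,_=cv2.findContours(m,0,2);c=max(cs,key=cv2.contourArea);e=cv2.fitEllipse(cv2.convexHull(c));print(e)
fc=atz("top",e[0],.1258);print("face centre ellipse",fc)
print("spindle",fc-n*.024)
bt=tri(T(230,200),S(585,63));print("bar top tri",bt,"spindle from bar",bt-n*.062,"by z",atz("top",T(230,200),.1587))
st=onplane("top",T(157,118),fc,n);st2=tri(T(157,118),S(643,138));print("stud",st,st2)
for s in(st,st2):
    v=s-fc;print(np.hypot(v@Xs,v@Y),np.arctan2(v@Y,v@Xs))
E
```

```text
[np.float64(0.14467664784376943), np.float64(0.16306328819344523), np.float64(0.144498977989914), np.float64(0.1672995080522138)] [ 0.53958443 -0.10528013  0.012     ]
yaw 0.2769447853784345 0.28638737831883615
((287.3517150878906, 178.11502075195312), (46.566532135009766, 51.2806396484375), 46.29851531982422)
face centre ellipse [ 0.54333933 -0.10301528  0.1258    ]
spindle [ 0.55488207 -0.09973426  0.1050154 ]
bar top tri [ 0.52184444 -0.10663333  0.15746361] spindle from bar [ 0.55166319 -0.09815737  0.10377006] by z [ 0.52184737 -0.10951102  0.1587    ]
stud [ 0.57318207 -0.06776875  0.14793714] [ 0.57192994 -0.06809371  0.15609053]
0.051214822857837364 0.526679350703787
0.05380562691583774 0.4995322176866464
```

```bash
python3 -m handwheel '[{"delta_pos":[0,0,-1],"twist":0},{"delta_pos":[0,0,-1],"twist":0},{"delta_pos":[0.8,-0.6,-1],"twist":0},{"delta_pos":[1,-0.8,-1],"twist":0},{"delta_pos":[1,-0.8,-1],"twist":0},{"delta_pos":[1,-0.8,-1],"twist":0},{"delta_pos":[1,-0.8,0],"twist":0},{"delta_pos":[1,-0.8,0],"twist":0},{"delta_pos":[1,-0.8,0],"twist":0},{"delta_pos":[1,-0.8,0],"twist":0},{"delta_pos":[1,-0.8,0],"twist":0},{"delta_pos":[1,-0.8,0],"twist":0}]' 1 && python3 -c "
from rig import telemetry as t
s=t.state();print(s['clock'],s['joint_pos'],s['tcp_pos'],s['orientation'])"
```

```text
clock: 1.1
tcp_pos: [0.3933, -0.2621, 0.3468]
orientation: [-0.0, 0.976, 0.216, -0.0]
ft_force: [0.1, -0.4, -0.1]
width: 1.001
gripper_force: 0.0
1.1 [-5.87959948e-01  5.27319348e-02 -2.69358105e-02  1.49155504e+00
  3.00713892e-05  2.11804162e+00] [ 0.39326511 -0.26213931  0.34676165] [-1.64228323e-04  9.76376133e-01  2.16077764e-01 -1.36830630e-04]
```

```bash
python3 -m handwheel '[{"delta_pos":[1,-0.4,0],"twist":-1},{"delta_pos":[1,-0.4,0],"twist":-1},{"delta_pos":[1,-0.3,0],"twist":-1},{"delta_pos":[1,-0.2,0],"twist":-1},{"delta_pos":[1,-0.1,0],"twist":-1},{"delta_pos":[1,0,0],"twist":-1},{"delta_pos":[1,0,0],"twist":0},{"delta_pos":[1,0,0],"twist":0},{"delta_pos":[1,0,0],"twist":0},{"delta_pos":[1,0,0],"twist":0},{"delta_pos":[1,0,0],"twist":0},{"delta_pos":[1,0,0],"twist":0}]'
python3 -m handwheel '[{"delta_pos":[1,0.6,0],"twist":0},{"delta_pos":[1,0.6,0],"twist":0},{"delta_pos":[1,0.8,0],"twist":0},{"delta_pos":[1,0.8,0],"twist":0},{"delta_pos":[1,0.8,0],"twist":0},{"delta_pos":[1,0.8,0],"twist":0},{"delta_pos":[1,0.8,0],"twist":0},{"delta_pos":[1,0.8,0],"twist":0},{"delta_pos":[1,0.8,0],"twist":0},{"delta_pos":[1,0.8,0],"twist":0}]'; python3 -c "
from rig import telemetry as t
s=t.state();print(s['clock'],s['joint_pos'],s['tcp_pos'],s['orientation'])"
```

```text
clock: 2.1
tcp_pos: [0.5788, -0.02, 0.3465]
orientation: [-0.0, 0.887, 0.462, -0.0]
ft_force: [-0.1, -0.6, 0.3]
width: 0.997
gripper_force: 0.0
clock: 2.93
tcp_pos: [0.8255, 0.0674, 0.3144]
orientation: [0.008, 0.887, 0.461, 0.019]
ft_force: [-0.4, -0.7, 0.8]
width: 0.994
gripper_force: 0.0
2.9333 [ 8.15929268e-02  9.19199071e-01  1.24331926e+00  1.85463270e+00
 -3.30908177e-04  2.26379337e+00] [0.82551658 0.06738493 0.31436621] [0.00796038 0.88695679 0.46141302 0.01850139]
```

```bash
python3 -m handwheel '[{"delta_pos":[0.92,-0.93,0],"twist":0},{"delta_pos":[0.92,-0.93,0],"twist":0},{"delta_pos":[0.92,-0.93,0],"twist":0},{"delta_pos":[0.92,-0.93,0],"twist":0},{"delta_pos":[0.92,-0.93,0],"twist":0},{"delta_pos":[0.97,0.79,0],"twist":0},{"delta_pos":[0.97,0.79,0],"twist":0},{"delta_pos":[0.97,0.79,0],"twist":0},{"delta_pos":[0.97,0.79,0],"twist":0}]'
cat > st.py <<'E'
from rig import telemetry as t
import numpy as np
from scipy.spatial.transform import Rotation as Ro
def tool():
    s=t.state();w,x,y,z=s['orientation'];return s,Ro.from_quat([x,y,z,w]).as_matrix()
if __name__=="__main__":
    np.set_printoptions(precision=4,suppress=True)
    s,R=tool();z=R[:,2]
    print(s['clock'],'q',s['joint_pos'],'p',s['tcp_pos'],'tilt',np.degrees(np.arccos(-z[2])),'az',np.arctan2(z[1],z[0]));print('M',s['moment'],'F',s['ft_force']);print(R)
E
python3 st.py
```

```text
clock: 3.68
tcp_pos: [0.8593, 0.2458, 0.2897]
orientation: [0.019, 0.885, 0.461, 0.065]
ft_force: [0.1, 0.3, -0.2]
width: 1.001
gripper_force: 0.0
3.6833 q [ 0.2831  0.9567  1.2478  1.7267 -0.011   2.4633] p [0.8593 0.2458 0.2897] tilt 7.7741170934569945 az 0.20165515534269754
M [ 0.0116  0.1652 -0.0013] F [ 0.1148  0.3387 -0.1973]
[[ 0.5664  0.8134  0.1325]
 [ 0.8182 -0.5742  0.0271]
 [ 0.0981  0.0931 -0.9908]]
```

```bash
python3 -m handwheel '[{"delta_pos":[0.9,0.9,-0.6],"twist":0},{"delta_pos":[0.9,0.9,-0.6],"twist":0},{"delta_pos":[0.9,0.9,-0.6],"twist":0},{"delta_pos":[0.9,0.9,-0.6],"twist":0}]'; python3 st.py
```

```text
clock: 4.02
tcp_pos: [0.9015, 0.2437, 0.326]
orientation: [0.031, 0.88, 0.458, 0.121]
ft_force: [0.3, -0.0, 0.2]
width: 0.999
gripper_force: 0.0
4.0167 q [ 0.2674  0.9265  1.2495  1.6441 -0.0087  2.448 ] p [0.9015 0.2437 0.326 ] tilt 14.316125854042209 az 0.23242528088031325
M [-0.0557  0.2007  0.0112] F [ 0.3145 -0.007   0.1743]
[[ 0.551   0.7991  0.2406]
 [ 0.8138 -0.5783  0.057 ]
 [ 0.1847  0.1644 -0.9689]]
```

```bash
python3 -m handwheel '[{"delta_pos":[1,0.4,-0.6],"twist":0},{"delta_pos":[1,0.4,-0.6],"twist":0},{"delta_pos":[1,0.7,-0.6],"twist":0},{"delta_pos":[1,0.7,-0.6],"twist":0},{"delta_pos":[1,0.7,-0.6],"twist":0},{"delta_pos":[1,0.7,-0.6],"twist":0}]'; python3 st.py
```

```text
clock: 4.52
tcp_pos: [0.9334, 0.2798, 0.3932]
orientation: [0.045, 0.869, 0.453, 0.193]
ft_force: [-0.1, 0.5, -0.6]
width: 1.0
gripper_force: 0.0
4.5167 q [ 0.2976  0.8714  1.2485  1.5486 -0.017   2.4739] p [0.9334 0.2798 0.3932] tilt 22.900564344383827 az 0.2539154887111559
M [-0.0832  0.3868 -0.0131] F [-0.0754  0.4859 -0.5525]
[[ 0.5141  0.7706  0.3767]
 [ 0.8052 -0.5849  0.0977]
 [ 0.2956  0.253  -0.9212]]
```

```bash
python3 -m handwheel '[{"delta_pos":[1,0.1,-0.7],"twist":0},{"delta_pos":[1,0.4,-0.7],"twist":0},{"delta_pos":[1,0.6,-0.7],"twist":0},{"delta_pos":[1,0.6,-0.7],"twist":0},{"delta_pos":[1,0.6,-0.7],"twist":0}]'; python3 st.py
python3 -m handwheel '[{"delta_pos":[-1,-0.7,0.2],"twist":0},{"delta_pos":[-1,-0.7,0.2],"twist":0},{"delta_pos":[-1,-0.7,0.2],"twist":0}]'; python3 st.py
```

```text
clock: 4.93
tcp_pos: [0.9355, 0.3133, 0.4717]
orientation: [0.054, 0.857, 0.448, 0.251]
ft_force: [0.0, -0.0, -0.1]
width: 1.002
gripper_force: 0.0
4.9333 q [ 0.3353  0.8029  1.2488  1.4987 -0.0327  2.5048] p [0.9355 0.3133 0.4717] tilt 29.73121350406056 az 0.2693465110536003
M [-0.0647  0.4635 -0.0559] F [ 0.0198 -0.018  -0.0679]
[[ 0.4732  0.7399  0.4781]
 [ 0.7942 -0.5932  0.132 ]
 [ 0.3812  0.3172 -0.8684]]
clock: 5.18
tcp_pos: [0.8986, 0.2979, 0.4389]
orientation: [0.054, 0.856, 0.447, 0.252]
ft_force: [0.2, 0.4, 0.0]
width: 1.001
gripper_force: 0.0
5.1833 q [ 0.3322  0.5579  0.7175  1.2102 -0.0314  2.5025] p [0.8986 0.2979 0.4389] tilt 29.8581666112971 az 0.26913489267621155
M [-0.1585  0.4258  0.0949] F [0.17   0.4206 0.0161]
[[ 0.4728  0.739   0.4799]
 [ 0.7937 -0.5937  0.1324]
 [ 0.3828  0.3183 -0.8673]]
```

```bash
cat > plan.py <<'E'
import sys,numpy as np
from st import tool
SP=np.array([.554,-.099,.105]);YAW=.28
X=np.array([np.cos(YAW),np.sin(YAW),0]);Z=np.array([0,0,1.]);Y=np.cross(Z,X)
n=-.5*X+np.sqrt(.75)*Z;Xs=np.cross(Y,n)
def go(dist,th,sp=SP):
    s,R=tool();tgt=sp+n*.054+.019*R[:,2]-dist*R[:,2]
    wy=np.cos(th)*Y-np.sin(th)*Xs
    v=R.T@wy;tw=np.degrees(np.arctan2(-v[0],v[1]));tw=(tw+90)%180-90
    print("q6",s['joint_pos'][5],"shift units",R.T@(tgt-s['tcp_pos'])/.025,"twist units",tw/5,(tw-np.sign(tw)*180)/5)
if __name__=="__main__": go(float(sys.argv[1]),float(sys.argv[2]))
E
python3 plan.py .15 .5
```

```text
q6 2.5025320302064644 shift units [-24.23986358  -5.00770057  -4.53491282] twist units 2.112014962457067 -33.88798503754293
```

```bash
python3 -m handwheel '[{"delta_pos":[-1,-0.2,-0.2],"twist":0},{"delta_pos":[-1,-0.2,-0.2],"twist":0},{"delta_pos":[-1,-0.2,-0.2],"twist":0},{"delta_pos":[-1,-0.2,-0.2],"twist":0},{"delta_pos":[-1,-0.2,-0.2],"twist":0},{"delta_pos":[-1,-0.2,-0.2],"twist":0},{"delta_pos":[-1,-0.2,-0.2],"twist":0},{"delta_pos":[-1,-0.2,-0.2],"twist":0},{"delta_pos":[-1,-0.2,-0.2],"twist":0},{"delta_pos":[-1,-0.2,-0.2],"twist":0},{"delta_pos":[-1,-0.2,-0.2],"twist":0},{"delta_pos":[-1,-0.2,-0.2],"twist":0}]'
python3 -m handwheel '[{"delta_pos":[-1,-0.2,-0.2],"twist":0},{"delta_pos":[-1,-0.2,-0.2],"twist":0},{"delta_pos":[-1,-0.2,-0.2],"twist":0},{"delta_pos":[-1,-0.2,-0.2],"twist":0},{"delta_pos":[-1,-0.2,-0.2],"twist":0},{"delta_pos":[-1,-0.2,-0.2],"twist":0},{"delta_pos":[-1,-0.2,-0.2],"twist":0},{"delta_pos":[-1,-0.2,-0.2],"twist":0},{"delta_pos":[-1,-0.2,-0.2],"twist":0},{"delta_pos":[-1,-0.2,-0.2],"twist":0},{"delta_pos":[-1,-0.2,-0.2],"twist":1},{"delta_pos":[-1,-0.2,-0.2],"twist":1}]'; python3 st.py; python3 plan.py .15 .5
python3 - <<'E'
from rig import cams
import cv2,pickle
c=cams.calibration("wrist");pickle.dump(c,open("w1.pkl","wb"))
cv2.imwrite("pics/w1.png",cams.grab_frame("wrist")[:,:,::-1])
E
```

```text
clock: 6.18
tcp_pos: [0.6816, 0.086, 0.3573]
orientation: [0.054, 0.857, 0.448, 0.25]
ft_force: [-0.2, -0.6, -0.4]
width: 0.999
gripper_force: 0.0
clock: 7.18
tcp_pos: [0.4652, -0.123, 0.2764]
orientation: [0.033, 0.893, 0.37, 0.254]
ft_force: [0.9, -0.8, -0.6]
width: 1.0
gripper_force: 0.0
7.1833 q [-0.5297 -0.3019 -0.6167  0.8758  0.3607  1.8972] p [ 0.4652 -0.123   0.2764] tilt 29.676973751966575 az 0.26398909583308344
M [-0.2063  0.4564 -0.0082] F [ 0.9231 -0.8349 -0.6015]
[[ 0.5976  0.6437  0.478 ]
 [ 0.6771 -0.7245  0.1292]
 [ 0.4294  0.2464 -0.8688]]
q6 1.8971929607081448 shift units [-0.19154183 -0.09052776  0.37814664] twist units 0.08014066949351673 -35.91985933050648
```

View pics/w1.png

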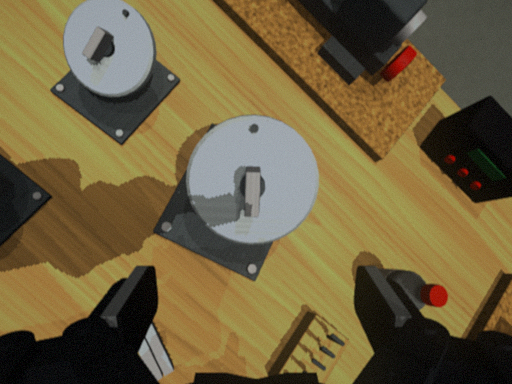

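The wrist view shows the disc centred near (253,180), the stud at (254,128), and the bar upright in the image with its top face near (252,190), so the closing axis is already lined up.

Run:
```python
import pickle,cv2,numpy as np
from geo import *; from plan import *
c=pickle.load(open("w1.pkl","rb"))
img=cv2.imread("pics/w1.png");hsv=cv2.cvtColor(img,cv2.COLOR_BGR2HSV)
m=((hsv[...,1]<60)&(hsv[...,2]>95)).astype(np.uint8);w=np.zeros_like(m);cv2.circle(w,(253,180),78,1,-1);m&=w
m=cv2.morphologyEx(m,cv2.MORPH_OPEN,np.ones((3,3)))
k=max(cv2.findContours(m,0,2)[0],key=cv2.contourArea);e=cv2.fitEllipse(cv2.convexHull(k));print(e)
fc=SP+n*.024
f=onplane("wrist",e[0],fc,n,c);print("face c",f,"err along Xs,Y",(f-fc)@Xs,(f-fc)@Y)
b=onplane("wrist",(253,175),SP+n*.062,n,c)
g=np.percentile
for px in((252,168),(254,217)):
    p=onplane("wrist",px,SP+n*(.062),n,c)-SP;print("bar",p@Xs,p@Y)
s=onplane("wrist",(253.5,128),fc,n,c)-f;print("stud",np.hypot(s@Xs,s@Y),np.arctan2(s@Y,s@Xs))
pts=np.array([onplane("wrist",p.astype(float),fc,n,c) for p in cv2.convexHull(k)[:,0]])-fc
(cc,r)=cv2.minEnclosingCircle(np.c_[pts@Xs,pts@Y].astype(np.float32));print("circle",cc,r)
```

```text
((252.2848663330078, 178.98704528808594), (128.66053771972656, 132.41583251953125), 97.77665710449219)
face c [ 0.54028276 -0.1026427   0.12452038] err along Xs,Y -0.0025284582511262937 0.0002900044234322503
bar 0.014776006634599485 0.009881786394213068
bar -0.026360662898761714 -0.01496111559803753
stud 0.052216128245387516 0.4802409242620406
circle (-0.006307159084826708, -0.001844913698732853) 0.06979548186063766
```

```bash
sed -i 's/^n=.*/&;SP=SP-.0035*Xs-.001*Y/' plan.py; python3 plan.py .053 .5;python3 plan.py .003 .5
```

```text
q6 1.8983634843365091 shift units [-0.1359914  -0.04172171  4.24925873] twist units -0.011767247436091565 35.98823275256391
q6 1.8983634843365091 shift units [-0.1359914  -0.04172171  6.24925873] twist units -0.011767247436091565 35.98823275256391
```

```bash
python3 -m handwheel '[{"delta_pos":[-0.14,-0.04,0.65],"twist":0},{"delta_pos":[0,0,0.8],"twist":0},{"delta_pos":[0,0,0.8],"twist":0},{"delta_pos":[0,0,0.8],"twist":0},{"delta_pos":[0,0,0.8],"twist":0},{"delta_pos":[0,0,0.8],"twist":0},{"delta_pos":[0,0,0.8],"twist":0},{"delta_pos":[0,0,0.8],"twist":0},{"delta_pos":[0,0,0],"twist":0},{"delta_pos":[0,0,0],"twist":0}]'; python3 st.py; python3 plan.py .003 .5
python3 - <<'E'
from rig import cams
import cv2,numpy as np
w=cams.grab_frame("wrist")[:,:,::-1];s=cams.grab_frame("scene")[120:260,140:280,::-1]
cv2.imwrite("pics/w2.png",np.hstack([cv2.resize(w,(450,338)),cv2.resize(s,(338,338))]))
E
```

```text
clock: 8.07
tcp_pos: [0.5368, -0.1028, 0.1375]
orientation: [0.032, 0.893, 0.372, 0.253]
ft_force: [-0.4, 0.6, 0.4]
width: 0.998
gripper_force: 0.0
8.0667 q [-0.3932 -0.0892 -0.79    0.4506  0.3081  2.0256] p [ 0.5368 -0.1028  0.1375] tilt 29.502212544010586 az 0.2701290188031936
M [-0.1407  0.5048 -0.0166] F [-0.3722  0.584   0.3959]
[[ 0.5961  0.6476  0.4746]
 [ 0.6795 -0.7218  0.1314]
 [ 0.4277  0.2441 -0.8703]]
q6 2.0256483904388913 shift units [-0.20672928 -0.01368395 -0.04058821] twist units 0.11623749209786638 -35.883762507902134
```

View pics/w2.png

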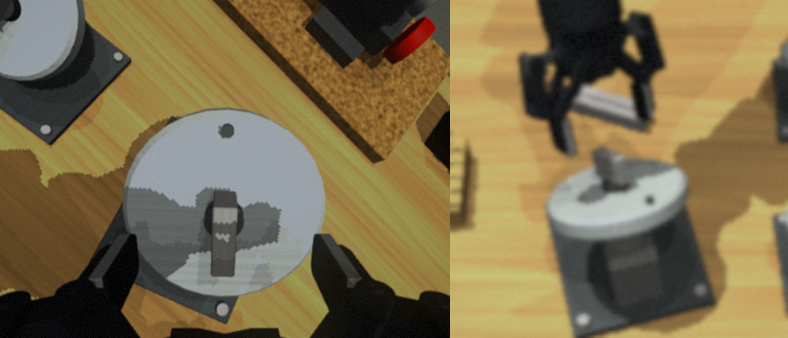

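The fingers straddle the bar, whose centreline at x≈224 sits midway between the tips at x≈130 and x≈320. I'll check the along-bar and depth alignment numerically by projecting the model points.

Run:
```python
from geo import *; from plan import *
c=cams.calibration("wrist");s,R=tool()
th=.5;wx=np.cos(th)*Xs+np.sin(th)*Y;wy=np.cos(th)*Y-np.sin(th)*Xs
P=lambda p:cv2.projectPoints(np.array([p]),c["rvec"],c["tvec"],c["mtx"],None)[0].ravel()*450/512
for nm,p in [("bar+",SP+n*.062+.022*wx),("bar-",SP+n*.062-.022*wx),("base bar+",SP+n*.034+.022*wx),("base bar-",SP+n*.034-.022*wx),("boss+",SP+n*.034+.013*wx),("stud",SP+n*.03+.058*wx),("rim-",SP+n*.024-.07*wx),("rim+",SP+n*.024+.07*wx),("rimL",SP+n*.024+.07*wy),("rimR",SP+n*.024-.07*wy),("tcp",s['tcp_pos']),("grasp",s['tcp_pos']-.019*R[:,2]),("open tip",s['tcp_pos']-.013*R[:,2]+.0425*R[:,1])]:print(nm,P(p).round(1))
```

```text
bar+ [222.4 199.8]
bar- [221.8 269. ]
base bar+ [222.6 183.2]
base bar- [222.1 244.5]
boss+ [222.5 196.4]
stud [223.1 125.1]
rim- [221.7 293.3]
rim+ [223.3 104.2]
rimL [120.6 207.9]
rimR [323.9 209.6]
tcp [225.2 209.3]
grasp [225.3 222.4]
open tip [296.5 218. ]
```

```bash
python3 -m handwheel '[{"delta_pos":[-0.17,0,0],"twist":0},{"delta_pos":[-0.17,0,0],"twist":0},{"delta_pos":[0,0,0],"twist":0},{"delta_pos":[0,0,0],"twist":0}]'; python3 plan.py .003 .5; python3 -m handwheel '[{"delta_pos":[0,0,0],"twist":0},{"delta_pos":[0,0,0],"twist":0},{"delta_pos":[0,0,0],"twist":0},{"delta_pos":[0,0,0],"twist":0},{"delta_pos":[0,0,0],"twist":0},{"delta_pos":[0,0,0],"twist":0},{"delta_pos":[0,0,0],"twist":0},{"delta_pos":[0,0,0],"twist":0},{"delta_pos":[0,0,0],"twist":0},{"delta_pos":[0,0,0],"twist":0}]' 0 40; python3 st.py;python3 plan.py .003 .5
python3 - <<'E'
from rig import cams
import cv2,numpy as np
w=cams.grab_frame("wrist")[:,:,::-1];s=cams.grab_frame("scene")[120:260,140:280,::-1]
cv2.imwrite("pics/w3.png",np.hstack([cv2.resize(w,(450,338)),cv2.resize(s,(338,338))]))
E
```

```text
clock: 8.5
tcp_pos: [0.5321, -0.1094, 0.1346]
orientation: [0.032, 0.893, 0.371, 0.253]
ft_force: [0.0, -0.2, -0.1]
width: 1.001
gripper_force: 0.0
q6 2.007981814114516 shift units [ 0.13798713 -0.05424879 -0.01792906] twist units 0.10528362487891627 -35.894716375121085
clock: 9.33
tcp_pos: [0.5322, -0.1089, 0.1342]
orientation: [0.032, 0.893, 0.371, 0.253]
ft_force: [0.4, 0.4, -0.1]
width: -0.004
gripper_force: 0.0
9.3333 q [-0.4121 -0.0886 -0.7979  0.4465  0.3157  2.0081] p [ 0.5322 -0.1089  0.1342] tilt 29.553395755641713 az 0.2687789470481951
M [-0.075   0.5225  0.0203] F [ 0.3763  0.4366 -0.112 ]
[[ 0.5961  0.6469  0.4755]
 [ 0.6792 -0.7221  0.131 ]
 [ 0.4281  0.2449 -0.8699]]
q6 2.0081031595777943 shift units [ 0.12611261 -0.04002096 -0.03771311] twist units 0.11313548638191265 -35.886864513618086
```

View pics/w3.png

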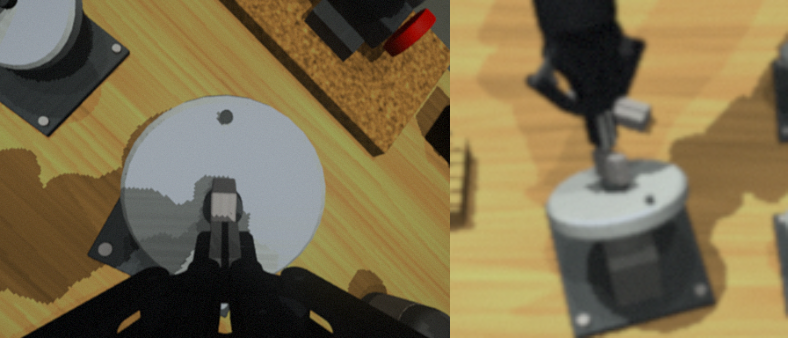

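The fingers shut fully (width 0) and missed the bar. In the wrist view their tips, near (225,222), lie over its lower half. I'll zoom in to see the actual gap.

Run:
```python
from rig import cams
import cv2,numpy as np
w=cams.grab_frame("wrist")[180:330,190:340,::-1];s=cams.grab_frame("scene")[165:225,185:245,::-1];
f=lambda i:cv2.resize(i,(400,400),interpolation=cv2.INTER_CUBIC)
cv2.imwrite("pics/w4.png",np.hstack([f(w),f(s)]))
from geo import *; from plan import *
s_,R=tool();t=s_['tcp_pos']
th=.5;wx=np.cos(th)*Xs+np.sin(th)*Y;wy=np.cos(th)*Y-np.sin(th)*Xs
for cam,ox,oy,k,dx in(("wrist",190,180,400/150,0),("scene",185,165,400/60,400)):
    c=cams.calibration(cam)
    for nm,p in[("tcp",t),("tcp+x",t+.011*R[:,0]),("tcp-x",t-.011*R[:,0]),("bar+",SP+n*.062+.022*wx),("bar-",SP+n*.062-.022*wx)]:
        q=cv2.projectPoints(p[None],c["rvec"],c["tvec"],c["mtx"],None)[0].ravel();print(cam,nm,((q-[ox,oy])*k+[dx,0]).round())
```

```text
wrist tcp [177. 155.]
wrist tcp+x [177. 106.]
wrist tcp-x [177. 202.]
wrist bar+ [172.  80.]
wrist bar- [170. 298.]
scene tcp [547. 193.]
scene tcp+x [565. 200.]
scene tcp-x [529. 186.]
scene bar+ [578. 144.]
scene bar- [505. 117.]
```

View pics/w4.png

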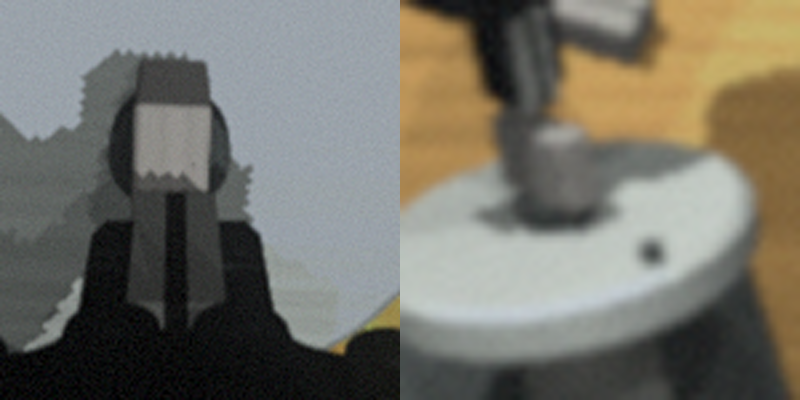

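The fingers shut above the bar. In the wrist crop their tips are near (177,190), and in the scene crop near (533,112), just above the bar top. I'll triangulate the real tip position from these two views.

Run:
```python
from geo import *; from plan import *
s,R=tool();t=s['tcp_pos']
pw=(190+177.5/2.6667-.5,180+190/2.6667-.5);ps=(185+133/6.6667,165+112/6.6667)
A=0;b=0
for nme,p in(("wrist",pw),("scene",ps)):
    o,d=ray(nme,p);d/=np.linalg.norm(d);P=np.eye(3)-np.outer(d,d);A=A+P;b=b+P@o
q=np.linalg.solve(A,b);print("tip tri",q,"in tool frame rel tcp mm",R.T@(q-t)*1e3)
c=cams.calibration("wrist");Rw,_=cv2.Rodrigues(c["rvec"]);print("cam in tool mm",R.T@(-Rw.T@np.ravel(c["tvec"])-t)*1e3,"\n",R.T@Rw.T)
for dz in(0,-.02,-.03,-.04,-.05):
    print(dz,*[((cv2.projectPoints((t+dz*R[:,2]+dx*R[:,0])[None],c["rvec"],c["tvec"],c["mtx"],None)[0].ravel()-[190,180])*2.667).round() for dx in(.011,0,-.011)])
```

```text
tip tri [ 0.52113911 -0.10937113  0.16684504] in tool frame rel tcp mm [  7.02074153   1.143976   -33.74569189]
cam in tool mm [  75.86628639   -0.22985481 -175.93437094] 
 [[-6.45773577e-04 -9.53245745e-01 -3.02195521e-01]
 [ 9.99999649e-01 -4.54501010e-04 -7.03260580e-04]
 [ 5.33031986e-04 -3.02195869e-01  9.53245704e-01]]
0 [177. 106.] [177. 155.] [177. 203.]
-0.02 [177. 143.] [177. 197.] [177. 249.]
-0.03 [177. 165.] [177. 222.] [177. 276.]
-0.04 [177. 190.] [177. 250.] [177. 307.]
-0.05 [177. 218.] [177. 281.] [177. 341.]
```

```bash
python3 -m handwheel '[{"delta_pos":[-0.05,0,0],"twist":0},{"delta_pos":[0,0,0],"twist":0},{"delta_pos":[0,0,0],"twist":0},{"delta_pos":[0,0,0],"twist":0},{"delta_pos":[0,0,0],"twist":0},{"delta_pos":[0,0,0.3],"twist":0},{"delta_pos":[0,0,0.3],"twist":0},{"delta_pos":[0,0,0.3],"twist":0},{"delta_pos":[0,0,0.2],"twist":0},{"delta_pos":[0,0,0.2],"twist":0},{"delta_pos":[0,0,0.1],"twist":0},{"delta_pos":[0,0,0],"twist":0}]' 0.6; python3 -m handwheel '[{"delta_pos":[0,0,0],"twist":0},{"delta_pos":[0,0,0],"twist":0},{"delta_pos":[0,0,0],"twist":0},{"delta_pos":[0,0,0],"twist":0},{"delta_pos":[0,0,0],"twist":0},{"delta_pos":[0,0,0],"twist":0},{"delta_pos":[0,0,0],"twist":0},{"delta_pos":[0,0,0],"twist":0}]' 0 40; python3 st.py;python3 plan.py .003 .5
python3 - <<'E'
from rig import cams
import cv2,numpy as np
w=cams.grab_frame("wrist")[180:330,190:340,::-1];s=cams.grab_frame("scene")[165:225,185:245,::-1];
f=lambda i:cv2.resize(i,(400,400),interpolation=cv2.INTER_CUBIC)
cv2.imwrite("pics/w5.png",np.hstack([f(w),f(s)]))
E
```

```text
clock: 10.53
tcp_pos: [0.5479, -0.1048, 0.1023]
orientation: [0.031, 0.893, 0.371, 0.253]
ft_force: [0.2, 0.1, 0.0]
width: 0.598
gripper_force: 0.0
clock: 11.2
tcp_pos: [0.5469, -0.1042, 0.1038]
orientation: [0.031, 0.893, 0.371, 0.253]
ft_force: [-15.1, 2.0, 14.1]
width: 0.152
gripper_force: 53.2
11.2 q [-0.3883 -0.0255 -0.822   0.3536  0.3077  2.0312] p [ 0.5469 -0.1042  0.1038] tilt 29.550299096629537 az 0.2730300942434007
M [0.6929 1.6337 0.7179] F [-15.1202   2.0051  14.1243]
[[ 0.596   0.6475  0.4749]
 [ 0.6787 -0.7223  0.133 ]
 [ 0.4291  0.2431 -0.8699]]
q6 2.0311506784511355 shift units [ 0.17039228  0.01122012 -1.39685063] twist units 0.10664222411444371 -35.893357775885555
```

View pics/w5.png

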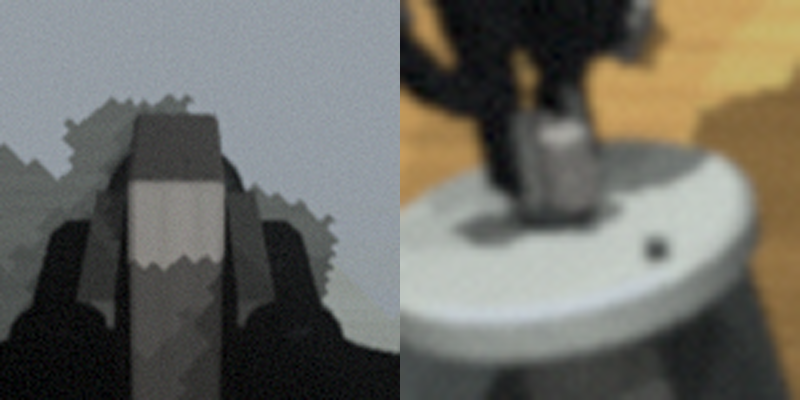

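The bar is held (width 0.152, about 13 mm). The tips also press outward at about 20 N, probably on the boss, so I'll ease the grip, back off 4 mm and regrip.

```bash
python3 -m handwheel '[{"delta_pos":[0,0,0],"twist":0},{"delta_pos":[0,0,0],"twist":0},{"delta_pos":[0,0,-0.16],"twist":0},{"delta_pos":[0,0,0],"twist":0}]' 0.3; python3 -m handwheel '[{"delta_pos":[0,0,0],"twist":0},{"delta_pos":[0,0,0],"twist":0},{"delta_pos":[0,0,0],"twist":0},{"delta_pos":[0,0,0],"twist":0},{"delta_pos":[0,0,0],"twist":0},{"delta_pos":[0,0,0],"twist":0}]' 0 50; python3 st.py
```

```text
clock: 11.63
tcp_pos: [0.5463, -0.1059, 0.1073]
orientation: [0.032, 0.893, 0.371, 0.253]
ft_force: [-1.1, -1.2, -0.5]
width: 0.297
gripper_force: 0.0
clock: 12.13
tcp_pos: [0.5453, -0.1046, 0.1066]
orientation: [0.031, 0.893, 0.371, 0.253]
ft_force: [-8.5, 3.4, 8.6]
width: 0.154
gripper_force: 49.9
12.1333 q [-0.3908 -0.0314 -0.8197  0.3631  0.3088  2.0287] p [ 0.5453 -0.1046  0.1066] tilt 29.528956701149504 az 0.27375979672903084
M [0.6674 1.257  0.3713] F [-8.5308  3.3527  8.6488]
[[ 0.5962  0.6476  0.4745]
 [ 0.6786 -0.7223  0.1332]
 [ 0.429   0.2426 -0.8701]]
```

```bash
cat > log.py <<'E'
from st import *
s,R=tool();z=R[:,2]
x=R[:,0];n=-z;a=np.array([np.cos(.275),np.sin(.275),0]);Y=np.cross([0,0,1.],a);Xs=np.cross(Y,n)
th=np.arctan2(x@Y,x@Xs)
l=[s['clock'],np.degrees(th),s['joint_pos'][5],s['qvel'][5],s['moment']@z,s['joint_efforts'][5],*(R.T@s['ft_force']),*(R.T@s['moment'])[:2],s['width'],s['gripper_force'],*(s['tcp_pos']*1e3)]
open("log.txt","a").write(" ".join(map(str,l))+"\n");print(*("%.3f"%v for v in l))
E
python3 -m handwheel '[{"delta_pos":[0,-0.06,-0.1],"twist":0},{"delta_pos":[0,0,0],"twist":0}]'>/dev/null; python3 log.py
m='handwheel'
python3 -m handwheel '[{"delta_pos":[0,0,0],"twist":-0.6},{"delta_pos":[0,0,0],"twist":-0.6},{"delta_pos":[0,0,0],"twist":-0.6},{"delta_pos":[0,0,0],"twist":-0.6}]'>/dev/null; python3 log.py
python3 -m handwheel '[{"delta_pos":[0,0,0],"twist":-0.6},{"delta_pos":[0,0,0],"twist":-0.6},{"delta_pos":[0,0,0],"twist":-0.6},{"delta_pos":[0,0,0],"twist":-0.6}]'>/dev/null; python3 log.py
python3 -m handwheel '[{"delta_pos":[0,0,0],"twist":0.6},{"delta_pos":[0,0,0],"twist":0.6},{"delta_pos":[0,0,0],"twist":0.6},{"delta_pos":[0,0,0],"twist":0.6}]'>/dev/null; python3 log.py
```

```text
12.300 29.502 2.028 0.002 0.134 -0.137 2.218 6.586 29.717 -0.993 0.163 0.150 55.977 544.823 -104.824 107.274
12.633 41.642 1.816 -0.624 0.096 0.509 1.496 8.869 29.902 -1.361 -0.182 0.150 55.769 545.103 -105.163 107.368
12.967 53.655 1.607 -0.622 0.160 0.522 -1.161 9.067 32.225 -1.575 -0.425 0.151 55.465 545.500 -105.388 107.577
13.300 41.380 1.821 0.625 -0.154 -0.518 0.573 8.459 29.518 -1.147 -0.167 0.150 55.930 545.138 -105.168 107.400
```

```bash
python3 -m handwheel '[{"delta_pos":[0,0.03,0.07],"twist":0},{"delta_pos":[0,0,0],"twist":0}]'>/dev/null; python3 log.py
for i in 1 2 3 4 5 6 7 8 9 10 11 12; do python3 -m handwheel '[{"delta_pos":[0,0,0],"twist":-0.8},{"delta_pos":[0,0,0],"twist":-0.8},{"delta_pos":[0,0,0],"twist":-0.8}]'>/dev/null; python3 log.py; done
for i in 1 2 3 4 5 6 7 8 9 10 11 12; do python3 -m handwheel '[{"delta_pos":[0,0,0],"twist":0.8},{"delta_pos":[0,0,0],"twist":0.8},{"delta_pos":[0,0,0],"twist":0.8}]'>/dev/null; python3 log.py; done
```

```text
13.467 41.419 1.820 -0.006 0.165 -0.064 -0.588 -1.243 -7.506 0.876 -0.442 0.150 61.316 545.214 -105.126 107.294
13.717 53.642 1.607 -0.832 0.116 0.766 0.148 -1.016 -4.123 0.451 -0.311 0.154 60.702 545.571 -105.347 107.450
13.967 65.662 1.397 -0.832 0.147 0.774 0.065 0.933 -1.257 0.241 -0.241 0.152 60.395 545.998 -105.512 107.675
14.217 77.679 1.188 -0.830 0.032 0.785 -0.506 1.445 0.645 -0.039 -0.286 0.151 60.122 546.396 -105.557 107.889
14.467 89.695 0.979 -0.830 0.099 0.793 -0.487 2.709 0.498 -0.248 -0.317 0.150 59.887 546.808 -105.505 108.152
14.717 101.713 0.769 -0.829 0.127 0.799 -1.626 4.069 3.354 -0.537 -0.320 0.154 59.694 547.188 -105.351 108.381
14.967 113.734 0.560 -0.831 0.055 0.802 -0.664 4.254 4.028 -0.774 -0.420 0.152 59.584 547.529 -105.113 108.627
15.217 125.752 0.350 -0.831 0.071 0.801 -2.001 5.546 6.498 -0.859 -0.571 0.147 59.517 547.805 -104.776 108.828
15.467 137.768 0.141 -0.832 0.022 0.798 -4.082 6.725 5.743 -1.082 -0.702 0.152 59.474 548.031 -104.370 109.015
15.717 149.779 -0.069 -0.830 0.092 0.791 -3.962 6.363 5.251 -1.191 -0.949 0.149 59.481 548.196 -103.944 1
[... 986 characters left out ...]
 59.652 547.547 -105.091 108.613
18.217 101.363 0.775 0.831 -0.193 -0.663 -1.119 3.007 1.934 -0.283 -0.334 0.151 59.878 547.197 -105.315 108.388
18.467 89.341 0.985 0.831 -0.178 -0.669 -0.785 2.342 0.741 0.001 -0.309 0.150 60.140 546.824 -105.499 108.157
18.717 77.323 1.194 0.830 -0.239 -0.678 -0.382 0.976 -0.601 0.220 -0.270 0.151 60.384 546.443 -105.571 107.933
18.967 65.305 1.404 0.832 -0.189 -0.689 -0.688 -0.244 -2.176 0.397 -0.266 0.150 60.652 545.985 -105.487 107.648
19.217 53.285 1.613 0.831 -0.138 -0.701 0.516 -0.955 -5.487 0.662 -0.379 0.149 60.934 545.580 -105.371 107.446
19.467 41.269 1.823 0.831 -0.203 -0.715 -0.504 -2.174 -7.757 0.908 -0.481 0.154 61.212 545.210 -105.136 107.279
```

```bash
for i in 1 2 3 4 5 6; do python3 -m handwheel '[{"delta_pos":[0,0,0],"twist":-0.8},{"delta_pos":[0,0,0],"twist":-0.8},{"delta_pos":[0,0,0],"twist":-0.8}]'>/dev/null; python3 log.py >/dev/null; done
python3 - <<'E'
import numpy as np
L=np.loadtxt("log.txt");L=L[np.abs(L[:,3])>.3];th=np.unwrap(np.radians(L[:,1]));v=L[:,3]
for nm,y,A in(("moment",-L[:,4],np.c_[np.sin(th),np.cos(th),np.ones_like(th),-np.sign(v)]),("effort",L[:,5],np.c_[np.sin(th),np.cos(th),np.ones_like(th),np.sign(v),v])):
    for drop in (0,1):
        B=np.delete(A,2,1) if drop else A
        x,*_=np.linalg.lstsq(B,y,rcond=None);r=y-B@x
        cov=np.linalg.inv(B.T@B)*r.var();b=np.arctan2(x[1],x[0])
        print(nm,x.round(4),"amp",np.hypot(*x[:2]),"beta",np.degrees(b),"+-",np.degrees(np.sqrt(cov[0,0])/np.hypot(*x[:2])),"lowest theta",180-np.degrees(b),"rms",r.std())
E
# free-hand check at this angle
python3 -m handwheel '[{"delta_pos":[0,0,0],"twist":0},{"delta_pos":[0,0,0],"twist":0},{"delta_pos":[0,0,0],"twist":0}]' 0.5; python3 log.py; python3 -m handwheel '[{"delta_pos":[0,0,0],"twist":-0.8},{"delta_pos":[0,0,0],"twist":-0.8}]'>/dev/null; python3 log.py;python3 -m handwheel '[{"delta_pos":[0,0,0],"twist":0.8},{"delta_pos":[0,0,0],"twist":0.8}]'>/dev/null; python3 log.py; python3 -m handwheel '[{"delta_pos":[0,0,0],"twist":0}]'>/dev/null; python3 log.py
```

```text
moment [ 0.0757 -0.0241 -0.0165 -0.139 ] amp 0.07943830372386153 beta -17.694465681774183 +- 16.871934718132238 lowest theta 197.69446568177418 rms 0.031605922756426576
moment [ 0.0563 -0.0182 -0.1391] amp 0.05912435064603184 beta -17.916141616608403 +- 6.97856746041566 lowest theta 197.9161416166084 rms 0.031937445627784236
effort [ 0.0726 -0.0379 -0.0103  0.168  -1.0839] amp 0.08187255981182845 beta -27.551542881155104 +- 2.8470983539861816 lowest theta 207.55154288115511 rms 0.005480692967250049
effort [ 0.0605 -0.0341  0.1719 -1.0886] amp 0.06944695394819643 beta -29.41274007117321 +- 1.1501056809384507 lowest theta 209.4127400711732 rms 0.006177244472602684
clock: 21.22
tcp_pos: [0.5451, -0.1051, 0.1069]
orientation: [0.193, 0.416, 0.873, 0.167]
ft_force: [0.2, 0.3, -0.6]
width: 0.501
gripper_force: 0.0
21.217 113.383 0.564 -0.005 -0.063 -0.006 0.244 0.039 0.707 0.488 0.186 0.501 0.000 545.122 -105.097 106.876
21.383 121.582 0.421 -0.839 0.016 0.953 0.018 -0.300 0.586 0.366 0.266 0.499 0.000 545.144 -105.123 106.937
21.550 113.220 0.567 0.843 -0.013 -1.038 0.514 -0.319 -0.337 0.432 0.200 0.497 0.000 545.129 -105.138 106.946
21.633 113.304 0.565 -0.108 -0.015 0.698 0.028 -0.359 0.318 0.525 0.233 0.499 0.000 545.132 -105.132 106.932
```

```bash
python3 -m handwheel '[{"delta_pos":[0,0,0],"twist":0},{"delta_pos":[0,0,0],"twist":0},{"delta_pos":[0,0,0],"twist":0},{"delta_pos":[0,0,0],"twist":0},{"delta_pos":[0,0,0],"twist":0}]' 0 50 >/dev/null; python3 log.py
for i in 1 2 3 4 5 6 7 8 9 10 11 12; do python3 -m handwheel '[{"delta_pos":[0,0,0],"twist":-0.8},{"delta_pos":[0,0,0],"twist":-0.8},{"delta_pos":[0,0,0],"twist":-0.8}]'>/dev/null; python3 log.py; done
for i in 1 2 3 4 5 6 7 8 9; do python3 -m handwheel '[{"delta_pos":[0,0,0],"twist":0.8},{"delta_pos":[0,0,0],"twist":0.8},{"delta_pos":[0,0,0],"twist":0.8}]'>/dev/null; python3 log.py >/dev/null; done
python3 - <<'E'
import numpy as np
L=np.loadtxt("log.txt");L=L[(np.abs(L[:,3])>.3)&(L[:,12]>10)];th=np.unwrap(np.radians(L[:,1]));v=L[:,3]
print(np.degrees(th[-9:]).round(),L[-9:,5].round(3))
for nm,y,A in(("moment",-L[:,4],np.c_[np.sin(th),np.cos(th),-np.sign(v),np.ones_like(th)]),("effort",L[:,5],np.c_[np.sin(th),np.cos(th),np.sign(v),v,np.ones_like(th)])):
    x,*_=np.linalg.lstsq(A,y,rcond=None);r=y-A@x
    print(nm,x.round(4),"amp",np.hypot(*x[:2]),"lowest theta",180-np.degrees(np.arctan2(x[1],x[0])),"rms",r.std())
E
```

```text
22.050 113.581 0.562 -0.000 -0.018 0.039 2.624 6.269 -1.061 -0.676 0.629 0.153 50.927 546.612 -103.913 108.317
22.300 125.774 0.349 -0.831 0.116 0.815 1.787 6.074 -1.087 -0.978 0.461 0.153 50.879 546.737 -103.810 108.391
22.550 137.777 0.140 -0.830 0.130 0.807 0.056 6.334 -0.491 -1.124 0.154 0.149 50.884 546.804 -103.694 108.477
22.800 149.784 -0.070 -0.830 0.044 0.800 -1.476 6.148 -0.379 -1.155 -0.132 0.152 50.870 546.880 -103.556 108.518
23.050 161.788 -0.279 -0.829 0.037 0.791 -3.919 7.037 -0.301 -1.213 -0.385 0.149 50.872 546.923 -103.412 108.586
23.300 173.785 -0.488 -0.830 0.102 0.779 -3.993 7.945 0.000 -1.172 -0.723 0.153 50.896 546.870 -103.243 108.556
23.550 -174.218 -0.698 -0.829 0.110 0.764 -5.957 5.450 -0.835 -1.127 -1.005 0.155 50.938 546.874 -103.118 108.595
23.800 -162.214 -0.907 -0.831 0.106 0.748 -7.515 5.730 -2.113 -0.960 -1.301 0.154 50.994 546.838 -102.951 108.611
24.050 -150.217 -1.117 -0.831 0.159 0.732 -8.227 4.324 -2.461 -0.736 -1.514 0.153 51.068 546.745 -102.818 108.595
24.300 -138.228 -1.326 -0.831 0.114 0.716 -8.289 3.089 -3.379 -0.446 -1.713 0.152 51.157 546.608 -102.689 108.515
24.550 -126.233 -1.535 -0.832 0.204 0.700 -8.728 1.536 -4.016 -0.204 -1.769 0.153 51.259 546.488 -102.614 108.453
24.800 -114.239 -1.745 -0.830 0.159 0.686 -9.146 0.254 -4.049 0.153 -1.944 0.152 51.367 546.382 -102.550 108.409
25.050 -102.249 -1.954 -0.832 0.175 0.674 -8.801 -1.512 -5.225 0.416 -1.852 0.154 51.474 546.266 -102.524 108.356
[245. 233. 221. 209. 197. 185. 173. 161. 149.] [-0.788 -0.764 -0.748 -0.732 -0.715 -0.7   -0.685 -0.673 -0.664]
moment [ 0.0497 -0.0243 -0.14    0.0056] amp 0.05533568446060614 lowest theta 206.08350067198145 rms 0.03183112384871743
effort [ 0.0658 -0.0395  0.1697 -1.0865 -0.004 ] amp 0.07676991834673291 lowest theta 210.95430730883794 rms 0.005522915504665208
```

```bash
python3 -m handwheel '[{"delta_pos":[0,0,0],"twist":-1},{"delta_pos":[0,0,0],"twist":-1},{"delta_pos":[0,0,0],"twist":-1},{"delta_pos":[0,0,0],"twist":-1},{"delta_pos":[0,0,0],"twist":-1},{"delta_pos":[0,0,0],"twist":-1},{"delta_pos":[0,0,0],"twist":-1},{"delta_pos":[0,0,0],"twist":-1},{"delta_pos":[0,0,0],"twist":-1},{"delta_pos":[0,0,0],"twist":-1},{"delta_pos":[0,0,0],"twist":-1},{"delta_pos":[0,0,0],"twist":-1}]'>/dev/null; python3 -m handwheel '[{"delta_pos":[0,0,0],"twist":0},{"delta_pos":[0,0,0],"twist":0},{"delta_pos":[0,0,0],"twist":0},{"delta_pos":[0,0,0],"twist":0},{"delta_pos":[0,0,0],"twist":0},{"delta_pos":[0,0,0],"twist":0}]'; python3 log.py
python3 - <<'E'
from rig import cams
import cv2,numpy as np
w=cams.grab_frame("wrist")[:,:,::-1];s=cams.grab_frame("scene")[120:260,140:280,::-1]
cv2.imwrite("pics/w6.png",np.hstack([cv2.resize(w,(450,338)),cv2.resize(s,(338,338))]))
E
```

```text
clock: 28.8
tcp_pos: [0.5467, -0.1028, 0.1086]
orientation: [0.255, -0.373, 0.892, -0.03]
ft_force: [0.9, 7.8, 3.8]
width: 0.15
gripper_force: 51.1
28.800 -150.383 -1.114 -0.000 -0.151 0.140 -7.490 4.092 -1.800 -0.818 -1.417 0.150 51.135 546.728 -102.829 108.564
```

View pics/w6.png

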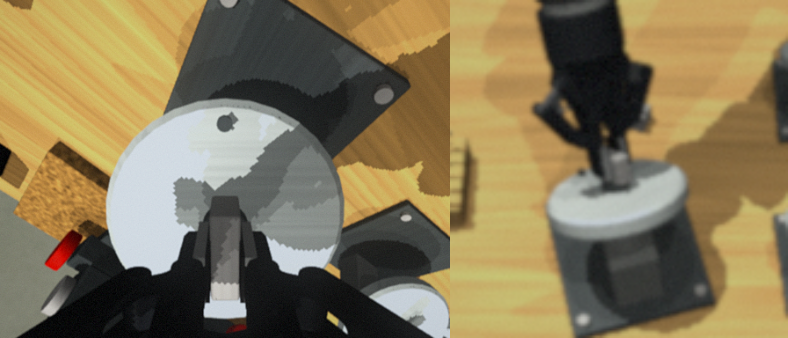

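The stud in the wrist view, at (225,123), still lines up with the tool's x axis, so the wheel turned with the grip and did not slip. The tool now sits at 209.6°, against a fitted lowest-point angle of 206–211°. The wheel is held still with a 51 N grip, so I'm handing the job in.

```bash
python3 -c "
from rig import job
print(job.job_done())"
```

```text
the job is handed in; nothing more can be done
None
```

I turned the wheel to 209.6°, where its heavy side should be at the lowest point of the slope (two fits put that at 206° and 211°), and handed the job in at about 29 s still gripping the bar with 51 N and the wheel still; the first attempt to close on the bar missed it, and I briefly let go twice before that final grip.

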